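# Repack the desk organiser tray

### The arm

A 6-joint arm with a two-finger parallel gripper is mounted at the origin on the work surface. World frame = base frame: x ahead of the robot, y to its left, z up, the work surface at z = 0. Lengths are in m, angles in rad, forces in N, time in s.
With the tool pointing down it reaches from about 0.4 to 0.925 m from the base axis. Payload 3.4 kg.
Tool frame: the origin (TCP) lies at the very end of the fingers, on their centre line; the grasp point (between the pads) lies 19 mm behind it; z points along the fingers, y is the line along which they close (so a half turn about z gives the same grasp; the last joint's range is limited). The gripper opens to 85 mm and grips with 20 to 120 N. Pads are 22 mm wide; open, the fingers measure 114 mm over their backs; the gripper's body (76 mm by 85 mm) begins 54 mm behind the grasp point. The pads swing forward as they close: fully open they stand 13 mm farther back than shut.
Start: joints at [-0.073, 0.307, 1.506, -0, 1.328, -0.073], TCP at [0.575, -0, 0.231] pointing down, gripper open.
Joint ranges: [-3.12, 3.12], [-1.05, 2.28], [0.14, 2.33], [-1.42, 4.57], [0.1, 2.73], [-2.68, 2.68]. Speed limits (rad/s): [2.57, 2.57, 3.14, 3.14, 3.14, 3.14].

### API

Orientations are given as a unit quaternion [w, x, y, z].
In Python, from workcell import * gives the robot as it stands.
- The arm moves only by the shell command python3 -m creep 'ROWS' [OPENING] [FORCE]. ROWS is JSON, a list of rows, each a list of 6 numbers: the shift along the tool's x, y, z scaled (see below), then the turn, a rotation vector about the tool's x, y, z scaled (see below). In form: [[tx, ty, tz, rx, ry, rz], ...]. A call has 1 to 5 rows; each row is the pose to reach, as a shift and turn from the pose commanded when the call began, along the tool's axes at that moment; what a row does not reach only later rows make up. The controller multiplies each number of a shift by 300 mm and each number of a turn by 90 degrees. A row lasts 1/10 s, in which the tool goes at most 50 mm and 8.59 degrees, less where a joint would pass 70% of its speed; a pose out of reach is approached as far as the arm can. A call with a number of a shift or a turn outside -1 to 1 is refused whole. A call with a gripper value outside its range is refused whole. OPENING is the gripper command: -1 is shut, 1 is fully open, values between are in proportion, set as the call begins (- or left out, the last holds). The fingers move at their own pace and stop on an object; FORCE is the grip in N (left out, the last holds). Time passes only in rows, so rows that repeat a pose let the fingers close. It gives the time, the measured TCP pose, the force, the opening and the grip force at its end, in the units of the state.
- sense(): the state, without advancing time (a new reading comes with each control period).
- get_image(name): name is "scene" or "side" or "wrist"; returns (picture, depth): 480x640x3 uint8, red, green, blue; 480x640 float32, m along the optical axis (not along the pixel's ray), 0 where there is no reading.
- camera_model(name): a dict with "mtx" (3x3 intrinsics, pixels), "xyz" and "rotation" of the camera in the world; the wrist camera has in their place "hand_eye" (4x4, takes a point from camera to tool coordinates, whose origin is the TCP and whose axes are the flange's). Camera axes: x right, y down, z forward; pixel columns grow to the right and rows downward; lengths in m; the calibration is good to about 2 mm. The wrist camera is an equidistant fisheye: a pixel r from the principal point sees the ray r / f radians off the axis. A picture is of the moment at which its call begins: read the wrist's pose just before it. camera_model takes no time and is no camera call.
- finish_job(): hands the job in; it is judged then, once.
The state is a dict: "clock": time; "joint_pos": joint angles; "joint_vel": joint speeds; "joint_efforts": joint torques, N m; "position": TCP position; "eef_rot": TCP orientation; "wrist_force": force on the tool from outside, world axes, zero at the start; "moment": the same for the moment, N m; "opening": finger opening in m; "gripper_force": force on a finger pad.
Only numpy, scipy, OpenCV 4.12 (cv2) and the standard library are available. Lean on these libraries where they do the work, as an engineer would, in place of code of your own. Each camera call takes 0.05 s, during which the arm holds its last target. There are 200 camera calls.

### The job

Pack the paste jar and the carton of visiting cards into the grey tray of the desk organiser beside the self-inking stamp that already stands in it, moving the stamp aside as needed to make room: the three just fit in one row. All three must end standing upright with their bottoms flat on the tray's floor. Feel them into place rather than forcing them, and leave the calculator, phone, tea bottle and mug alone.

Things in the scene. Friction and masses are not known exactly. Their poses are not given: they have to be found in the camera images.
- organiser: Desk organiser fixed to the desk: black base 85 (its x) x 184 (its y) mm with 26 mm high rails, origin under its centre, z up. On it a grey open tray: 5 mm walls, pocket 63 (x) x 126 (y) x 35 mm, floor 23 and rim 58 mm over the desk. The tray sits 0 to 15 mm off centre along y, either way: not reported, to be felt or seen. It is stiff: only over 25 N shifts it.
- stamp_center (a point): Self-inking stamp, about 140 g, standing loosely in the tray, its 58 mm side across the row. Black lower block 58 (its x) x 40 (its y) x 46 mm high; on it a grey handle block 44 (x) x 32 (y) mm, up to 85 mm over its underside. Bottom edges rounded 3 mm. This point: on its axis, 42.5 mm above its underside. z up, its x nearly along the organiser's x.
- carton_center (a point): Small cardboard carton of visiting cards, rigid, about 170 g, standing on end on the desk left or right of the organiser: 58 (its x) x 34 (its y) x 92 mm high, edges rounded 3 mm. Goes in upright, 58 mm side across the row. In the row along y, stamp (40), carton (34) and jar (50) fill 124 of 126 mm; any order will do. This point: its centre, 46 mm above its underside. z up.
- jar_center (a point): Round paste jar with screw cap, closed, about 180 g, standing on the desk on the other side of the organiser: 50 mm diameter (body and cap alike, a 4 mm high groove of 47 mm diameter between them 50 mm up), 78 mm high, bottom edge rounded 3 mm. This point: on its axis, 39 mm above its underside. z up.
- stamp: The same stamp; origin at the centre of its underside.
- carton: The same carton; origin at the centre of its underside.
- jar: The same jar; origin at the centre of its underside.
- calculator: Bystander: white desk calculator lying flat beyond the organiser, 150 x 105 x 14 mm. Origin: centre of its underside.
- phone: Bystander: black mobile phone lying flat, 150 x 72 x 9 mm. Origin: centre of its underside.
- tea: Bystander: tea bottle, 66 mm diameter, 200 mm high, standing far left. Origin: centre of its underside.
- mug: Bystander: white mug, 80 mm diameter, 92 mm high, standing far right. Origin: centre of its underside.
There are look-alikes about, which are no part of the job. What is shaped like the stamp but purple, turquoise or yellow is not meant.

How it is judged:
At the end, for the whole second after the job is handed in: Stamp, carton and jar all stand inside the tray's pocket, upright within 0.06 rad, undersides within 3 mm of the pocket's floor, at rest (z of stamp_center in the frame of organiser between 0.0615 and 0.0685 m and angle between each of stamp_center, carton_center, jar_center's own z axis and vertical below 0.06 rad and linear speed of each of stamp, carton, jar below 0.02 m/s and x of stamp_center in the frame of organiser between -0.0315 and 0.0315 m and y of stamp_center in the frame of organiser between -0.08 and 0.08 m and z of carton_center in the frame of organiser between 0.065 and 0.072 m and x of carton_center in the frame of organiser between -0.0315 and 0.0315 m and y of carton_center in the frame of organiser between -0.08 and 0.08 m and z of jar_center in the frame of organiser between 0.058 and 0.065 m and x of jar_center in the frame of organiser between -0.0315 and 0.0315 m and y of jar_center in the frame of organiser between -0.08 and 0.08 m); the robot touches nothing.
It fails at once if a bystander (calculator, phone, tea bottle, mug) is moved more than 30 mm (distance of any of calculator, phone, tea, mug from where it was at the start of the episode above 0.03 m).
It fails at once if stamp, carton or jar is forced against the organiser with more than 60 N (contact force between any of stamp, carton, jar and organiser above 60 N).
It also fails if it takes over 67 s, if anything falls off the work surface, if the arm or the gripper's body presses on something with over 40 N, if the wrist force passes 120 N, or if a joint passes its speed limit or range.

## Working session

There is one attempt and no reset: what is moved stays moved. The work goes in short steps, Python scripts to look and compute and a shell command to move; the robot and the scene stay as the last step left them, time stands still between calls to the robot, and variables do not carry over. Pictures are saved under pics/ and viewed, at most 10 in all, crops included, and the job is handed in when it is done.

```bash
ls; mkdir -p pics; cat > h.py <<'E'
from workcell import *
import numpy as np, cv2, json
from scipy.spatial.transform import Rotation as R
def q2r(q): return R.from_quat([q[1],q[2],q[3],q[0]])
def cam(name):
    m=camera_model(name); return m
def cloud(name,depth,m):
    K=np.array(m["mtx"]); v,u=np.mgrid[0:480,0:640]
    d=depth.astype(float)
    P=np.stack([(u-K[0,2])/K[0,0]*d,(v-K[1,2])/K[1,1]*d,d],-1)
    return P@np.array(m["rotation"]).T+np.array(m["xyz"])
E
python3 - <<'E'
from h import *
s=sense(); print({k:np.round(v,3).tolist() for k,v in s.items()})
for n in ("scene","side"):
    im,d=get_image(n); m=camera_model(n); print(n,m)
    np.savez(f"pics/{n}0.npz",im=im,d=d); cv2.imwrite(f"pics/{n}0.png",im[:,:,::-1])
E
```

```text
pics
{'clock': 0.0, 'joint_pos': [-0.073, 0.308, 1.508, -0.0, 1.328, -0.074], 'joint_vel': [0.0, 0.0, -0.001, 0.0, -0.002, -0.003], 'joint_efforts': [-0.002, -45.756, -25.192, -0.0, 0.013, -0.0], 'position': [0.574, 0.0, 0.23], 'eef_rot': [-0.001, 0.707, 0.707, -0.001], 'wrist_force': [0.405, -0.398, 0.198], 'moment': [0.058, -0.004, -0.023], 'gripper_force': 0.0, 'opening': 0.085}
scene {'mtx': array([[612.19414849,   0.        , 324.24136867],
       [  0.        , 612.19414849, 244.95590488],
       [  0.        ,   0.        ,   1.        ]]), 'xyz': array([1.52174979, 0.04198091, 1.09570294]), 'rotation': array([-0.24547607,  0.64881212,  0.67026584, -0.26368167])}
side {'mtx': array([[477.08212643,   0.        , 312.16881368],
       [  0.        , 477.08212643, 233.02775057],
       [  0.        ,   0.        ,   1.        ]]), 'xyz': array([0.53496145, 1.01651563, 0.8801945 ]), 'rotation': array([ 0.00588316, -0.03069564,  0.89768678, -0.43952431])}
```

View images.

View pics/scene0.png

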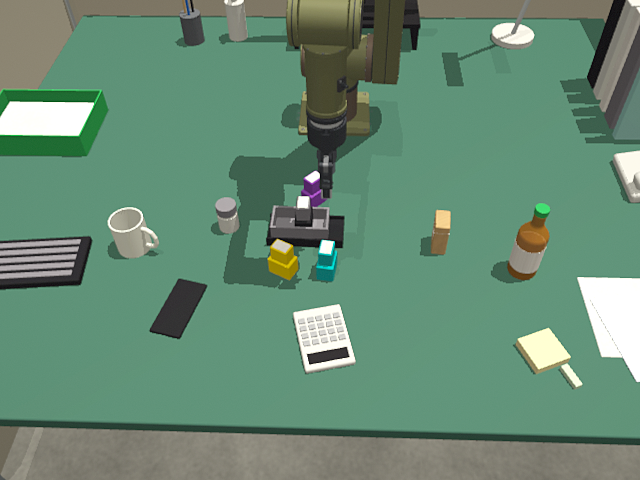

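View pics/side0.png

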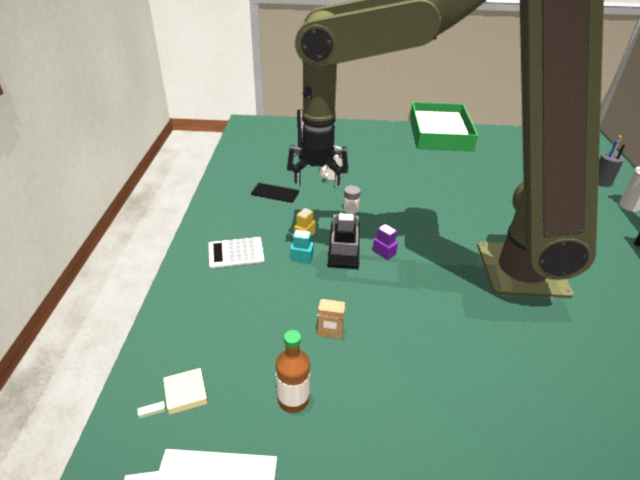

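```bash
sed -i 's/@np.array(m\["rotation"\]).T/@q2r(m["rotation"]).as_matrix().T/' h.py
python3 - <<'E'
from h import *
f=lambda a:np.round(np.array(a)*1000).tolist()
boxes={"scene":{"carton":(430,208,455,256),"jar":(213,196,242,235),"tray":(262,192,348,250)},
"side":{"carton":(315,297,348,340),"jar":(342,185,363,215),"tray":(325,208,364,268)}}
for n in boxes:
    z=np.load(f"pics/{n}0.npz"); P=cloud(n,z["d"],camera_model(n)); 
    for k,(a,b,c,e) in boxes[n].items():
        Q=P[b:e,a:c].reshape(-1,3); C=z["im"][b:e,a:c].reshape(-1,3).astype(int)
        ok=z["d"][b:e,a:c].ravel()>0
        for lo,hi in [(.02,.03),(.05,.062),(.03,.07),(.07,.083),(.086,.1),(.1,.115)]:
            w=ok&(Q[:,2]>lo)&(Q[:,2]<hi)
            if w.sum()>8: 
                q=Q[w]; r=cv2.minAreaRect((q[:,:2]*1000).astype(np.float32))
                print(n,k,lo,hi,w.sum(),f(q.mean(0)),"min",f(np.percentile(q,2,0)),"max",f(np.percentile(q,98,0)),np.round(r[0]),np.round(r[1]),round(r[2]))
E
```

```text
scene carton 0.02 0.03 53 [544.0, 258.0, 25.0] min [499.0, 245.0, 20.0] max [557.0, 275.0, 29.0] [529. 251.] [64. 28.] 26
scene carton 0.05 0.062 51 [548.0, 260.0, 55.0] min [516.0, 244.0, 50.0] max [554.0, 276.0, 62.0] [533. 252.] [60. 25.] 28
scene carton 0.03 0.07 194 [547.0, 259.0, 50.0] min [502.0, 245.0, 31.0] max [555.0, 276.0, 69.0] [533. 251.] [63. 28.] 28
scene carton 0.07 0.083 75 [546.0, 259.0, 76.0] min [502.0, 244.0, 70.0] max [554.0, 277.0, 83.0] [526. 263.] [35. 56.] 83
scene carton 0.086 0.1 299 [527.0, 263.0, 92.0] min [496.0, 246.0, 87.0] max [553.0, 281.0, 97.0] [525. 264.] [34. 63.] 83
scene jar 0.02 0.03 63 [489.0, -243.0, 25.0] min [468.0, -268.0, 20.0] max [498.0, -224.0, 30.0] [ 485. -245.] [28. 49.] 13
scene jar 0.05 0.062 65 [490.0, -245.0, 56.0] min [474.0, -270.0, 50.0] max [498.0, -224.0, 62.0] [ 488. -246.] [22. 49.] 7
scene jar 0.03 0.07 238 [490.0, -244.0, 50.0] min [473.0, -269.0, 32.0] max [499.0, -224.0, 69.0] [ 484. -244.] [31. 50.] 18
scene jar 0.07 0.083 271 [476.0, -247.0, 78.0] min [451.0, -270.0, 71.0] max [498.0, -225.0, 82.0] [ 473. -248.] 
[... 1882 characters left out ...]
92.0, -39.0, 24.0] min [450.0, -224.0, 20.0] max [536.0, 35.0, 30.0] [493. -94.] [266.  85.] 89
side tray 0.05 0.062 256 [493.0, -47.0, 55.0] min [455.0, -134.0, 50.0] max [529.0, 1.0, 61.0] [493. -68.] [144.  73.] 89
side tray 0.03 0.07 650 [493.0, -41.0, 50.0] min [456.0, -134.0, 31.0] max [528.0, 2.0, 68.0] [493. -68.] [145.  73.] 89
side tray 0.07 0.083 59 [493.0, -45.0, 76.0] min [472.0, -49.0, 70.0] max [514.0, -41.0, 83.0] [493. -45.] [ 8. 42.] 89
side tray 0.086 0.1 66 [495.0, -45.0, 93.0] min [473.0, -50.0, 86.0] max [515.0, -40.0, 99.0] [498. -47.] [24. 50.] 62
side tray 0.1 0.115 125 [494.0, -56.0, 105.0] min [474.0, -75.0, 101.0] max [513.0, -42.0, 109.0] [494. -59.] [36. 41.] 90
```

```bash
python3 -m creep '[[-0.197,-0.267,0.25,0,0,0],[-0.197,-0.267,0.25,0,0,0],[-0.197,-0.267,0.25,0,0,0],[-0.197,-0.267,0.25,0,0,0],[-0.197,-0.267,0.25,0,0,0]]' 0.4 20
python3 - <<'E'
from h import *
print(sense()["position"],sense()["opening"])
im,d=get_image("wrist"); print(camera_model("wrist")); cv2.imwrite("pics/w1.png",im[:,:,::-1]); np.savez("pics/w1.npz",im=im,d=d)
E
```

```text
clock: 0.6
position: [0.4951, -0.0593, 0.1563]
eef_rot: [-0.0, 0.708, 0.707, 0.0]
wrist_force: [0.4, -0.2, 1.6]
opening: 0.0596
gripper_force: 0.0
[ 0.49513212 -0.05925488  0.15627067] 0.05962090195950524
{'mtx': array([[371.64829954,   0.        , 316.88129665],
       [  0.        , 371.64829954, 242.36798689],
       [  0.        ,   0.        ,   1.        ]]), 'hand_eye': array([[ 9.36823851e-04, -9.47410976e-01, -3.20018070e-01,
         8.30598569e-02],
       [ 9.99999437e-01,  7.28160892e-04,  7.71692994e-04,
        -8.38209167e-05],
       [-4.98085769e-04, -3.20018613e-01,  9.47411125e-01,
        -1.43577200e-01],
       [ 0.00000000e+00,  0.00000000e+00,  0.00000000e+00,
         1.00000000e+00]])}
```

View pics/w1.png

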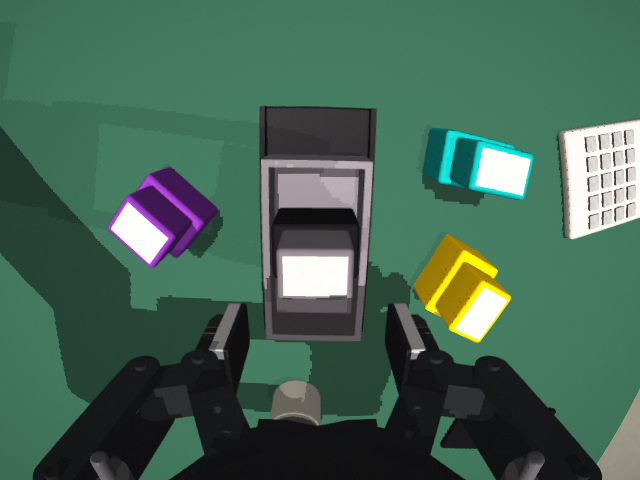

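```bash
cat >> h.py <<'E'
def wray(u,v,z,s):
    m=camera_model("wrist"); K=m["mtx"]; x=u-K[0,2]; y=v-K[1,2]; r=np.hypot(x,y)+1e-9; t=r/K[0,0]
    c=np.array([np.sin(t)*x/r,np.sin(t)*y/r,np.cos(t)]); H=m["hand_eye"]; Rm=q2r(s["eef_rot"]).as_matrix()
    o=Rm@H[:3,3]+np.array(s["position"]); w=Rm@H[:3,:3]@c
    return o+w*(z-o[2])/w[2]
E
python3 - <<'E'
from h import *
s=sense(); z=np.load("pics/w1.npz"); im=z["im"]
g=im.mean(2).astype(int)
print("col316",[(r,g[r,316]) for r in range(150,182)]); print("near",[(r,g[r,340]) for r in range(322,346)])
for n,u,v,h in [("farL",262,159,.058),("farR",372,159,.058),("nearL",268,338,.058),("nearR",362,340,.058),("s1",283,299,.108),("s2",351,297,.108),("s3",354,245,.108),("s4",277,247,.108)]:
    print(n,np.round(wray(u,v,h,s)*1000,1))
E
```

```text
col316 [(150, np.int64(49)), (151, np.int64(48)), (152, np.int64(48)), (153, np.int64(48)), (154, np.int64(55)), (155, np.int64(68)), (156, np.int64(67)), (157, np.int64(67)), (158, np.int64(67)), (159, np.int64(78)), (160, np.int64(143)), (161, np.int64(164)), (162, np.int64(165)), (163, np.int64(165)), (164, np.int64(165)), (165, np.int64(164)), (166, np.int64(165)), (167, np.int64(139)), (168, np.int64(104)), (169, np.int64(87)), (170, np.int64(88)), (171, np.int64(86)), (172, np.int64(87)), (173, np.int64(112)), (174, np.int64(162)), (175, np.int64(163)), (176, np.int64(163)), (177, np.int64(164)), (178, np.int64(163)), (179, np.int64(163)), (180, np.int64(163)), (181, np.int64(162))]
near [(322, np.int64(48)), (323, np.int64(48)), (324, np.int64(46)), (325, np.int64(50)), (326, np.int64(47)), (327, np.int64(47)), (328, np.int64(47)), (329, np.int64(49)), (330, np.int64(47)), (331, np.int64(49)), (332, np.int64(49)), (333, np.int64(49)), (334, np.int64(48)), (335, np.int64(68)), (336, np.int64(89)), (337, np.int64(94)), (338, np.int64(94)), (339, np.int64(94)), (340, np.int64(87)), (341, np.int64(67)), (342, np.int64(54)), (343, np.int64(56)), (344, np.int64(54)), (345, np.int64(55))]
farL [ 4.608e+02 -4.000e-01  5.800e+01]
farR [ 5.328e+02 -3.000e-01  5.800e+01]
nearL [ 458.7 -136.5   58. ]
nearR [ 532.  -138.4   58. ]
s1 [476.9 -75.9 108. ]
s2 [516.5 -74.7 108. ]
s3 [517.  -42.6 108. ]
s4 [474.6 -43.8 108. ]
```

```bash
python3 -m creep '[[0,0.003,0.15,0,0,0],[0,0.003,0.25,0,0,0],[0,0.003,0.267,0,0,0],[0,0.003,0.267,0,0,0]]' 0.4 20
python3 -m creep '[[0,0,0,0,0,0],[0,0,0,0,0,0],[0,0,0,0,0,0],[0,0,0,0,0,0]]' -0.2 20
```

```text
clock: 1.05
position: [0.4968, -0.0587, 0.0762]
eef_rot: [-0.0, 0.707, 0.707, -0.0]
wrist_force: [0.6, 0.8, -0.2]
opening: 0.0597
gripper_force: 0.0
clock: 1.45
position: [0.4964, -0.059, 0.0777]
eef_rot: [0.001, 0.707, 0.707, 0.001]
wrist_force: [-3.2, 2.2, 7.5]
opening: 0.0439
gripper_force: 23.8
```

```bash
python3 -m creep '[[0,0,-0.006,0,0,0],[0.04,0,-0.006,0,0,0],[0.08,0,-0.006,0,0,0],[0.095,0,-0.006,0,0,0],[0.095,0,-0.006,0,0,0]]'
python3 -m creep '[[0.007,0,0,0,0,0],[0.007,0,0,0,0,0],[0.014,0,0,0,0,0],[0.014,0,0,0,0,0]]'
```

```text
clock: 1.95
position: [0.4959, -0.0295, 0.078]
eef_rot: [0.0, 0.706, 0.708, 0.0]
wrist_force: [0.2, 0.5, -1.1]
opening: 0.0437
gripper_force: 23.2
clock: 2.35
position: [0.4958, -0.0264, 0.0779]
eef_rot: [-0.0, 0.707, 0.707, -0.0]
wrist_force: [-0.0, 0.2, -1.5]
opening: 0.0435
gripper_force: 23.2
```

```bash
python3 -m creep '[[0.005,0,0,0,0,0],[0.005,0,0,0,0,0],[0.01,0,0,0,0,0],[0.01,0,0,0,0,0]]'
```

```text
clock: 2.75
position: [0.4957, -0.0242, 0.0781]
eef_rot: [0.0, 0.707, 0.707, -0.001]
wrist_force: [-1.3, -5.9, 0.0]
opening: 0.0434
gripper_force: 21.9
```

```bash
python3 -m creep '[[-0.002,0,0.003,0,0,0],[-0.002,0,0.006,0,0,0],[-0.002,0,0.008,0,0,0]]'
python3 -m creep '[[0,0,0,0,0,0],[0,0,0,0,0,0],[0,0,0,0,0,0],[0,0,-0.15,0,0,0],[0,0,-0.3,0,0,0]]' 0.4
```

```text
clock: 3.05
position: [0.4957, -0.0245, 0.0774]
eef_rot: [0.0, 0.707, 0.707, -0.0]
wrist_force: [-6.0, -3.8, 22.0]
opening: 0.0435
gripper_force: 23.9
clock: 3.55
position: [0.4943, -0.0235, 0.1648]
eef_rot: [-0.002, 0.707, 0.707, -0.001]
wrist_force: [1.4, -0.1, 0.2]
opening: 0.0597
gripper_force: 0.0
```

```bash
python3 -m creep '[[0.1,0,-0.18,0,0,0],[0.817,0.093,-0.18,0,0,0],[0.817,0.093,-0.18,0,0,0],[0.817,0.093,-0.18,0,0,0],[0.817,0.093,-0.18,0,0,0]]' 0.85
python3 -m creep '[[0.167,0.02,0,0,0,0],[0.167,0.02,0,0,0,0],[0.167,0.02,0,0,0,0]]'
python3 - <<'E'
from h import *
s=sense(); print(s["position"],s["eef_rot"])
im,d=get_image("wrist"); hsv=cv2.cvtColor(im,cv2.COLOR_RGB2HSV)
m=cv2.inRange(hsv,(6,70,90),(24,255,255)); m[300:]*=1
cs,_=cv2.findContours(m,0,1)
for c in sorted(cs,key=cv2.contourArea)[-3:]: print(cv2.contourArea(c),cv2.boundingRect(c))
cv2.imwrite("pics/w2.png",im[:,:,::-1]); np.savez("pics/w2.npz",im=im,d=d,p=s["position"],q=s["eef_rot"])
E
```

```text
clock: 4.05
position: [0.5207, 0.2006, 0.2186]
eef_rot: [-0.0, 0.707, 0.707, 0.0]
wrist_force: [1.4, 0.8, 0.1]
opening: 0.0789
gripper_force: 0.0
clock: 4.35
position: [0.5263, 0.25, 0.2177]
eef_rot: [-0.0, 0.706, 0.708, -0.001]
wrist_force: [0.2, -0.6, 0.0]
opening: 0.0789
gripper_force: 0.0
[0.52629482 0.24998961 0.21767234] [-2.88760148e-04  7.05967374e-01  7.08243937e-01 -7.14175778e-04]
21.0 (418, 0, 25, 3)
600.0 (545, 13, 31, 67)
4280.0 (275, 174, 80, 66)
```

View pics/w2.png

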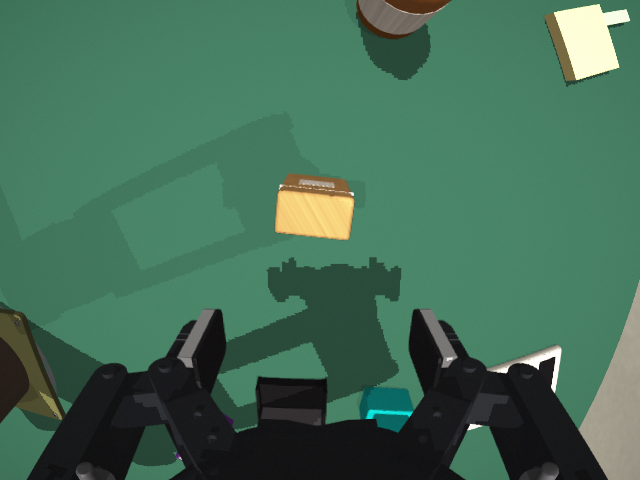

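```bash
python3 - <<'E'
from h import *
s=sense(); z=np.load("pics/w2.npz"); s["position"]=z["p"]; s["eef_rot"]=z["q"]
c=np.array([wray(u,v,.092,s)*1000 for u,v in [(278,188),(354,195),(350,240),(275,233)]])
print(c.round(1),c.mean(0)); 
for a,b in((0,1),(3,2)): print(np.degrees(np.arctan2(*(c[b]-c[a])[[1,0]])),np.linalg.norm(c[b]-c[a]))
E
```

```text
[[497.5 284.2  92. ]
 [553.6 279.1  92. ]
 [551.6 244.   92. ]
 [494.3 249.4  92. ]] [524.24532635 264.18194571  92.        ]
-5.138431113804533 56.31399179650009
-5.352354861738244 57.510177255008344
```

```bash
python3 -m creep '[[0.047,-0.007,0.15,0,0,0.058],[0.047,-0.007,0.3,0,0,0.058],[0.047,-0.007,0.45,0,0,0.058],[0.047,-0.007,0.587,0,0,0.058],[0.047,-0.007,0.587,0,0,0.058]]' 0.85
python3 -m creep '[[0,0,0,0,0,0],[0,0,0,0,0,0],[0,0,0,0,0,0],[0,0,0,0,0,0],[0,0,0,0,0,0]]' 0.1 25
```

```text
clock: 4.9
position: [0.5199, 0.2588, 0.0372]
eef_rot: [-0.002, 0.739, 0.673, -0.006]
wrist_force: [-1.5, 0.0, -0.1]
opening: 0.0789
gripper_force: 0.0
clock: 5.4
position: [0.5258, 0.263, 0.0441]
eef_rot: [0.001, 0.739, 0.674, 0.001]
wrist_force: [-0.1, -0.5, 4.1]
opening: 0.0579
gripper_force: 30.1
```

```bash
python3 -m creep '[[0,0,-0.05,0,0,0],[0,0,-0.2,0,0,-0.02],[0,0,-0.35,0,0,-0.052],[0,0,-0.453,0,0,-0.052],[0,0,-0.453,0,0,-0.052]]' - 35
```

```text
clock: 5.9
position: [0.5282, 0.2643, 0.1843]
eef_rot: [0.002, 0.71, 0.704, 0.005]
wrist_force: [0.7, -0.9, -2.6]
opening: 0.058
gripper_force: 39.4
```

```bash
python3 -m creep '[[-0.12,-0.01,0,0,0,0],[-0.28,-0.03,0,0,0,0],[-0.43,-0.05,0,0,0,0],[-0.58,-0.07,0,0,0,0],[-0.73,-0.08,0,0,0,0]]'
python3 -m creep '[[-0.14,-0.003,0,0,0,0],[-0.25,-0.006,0,0,0,0],[-0.31,-0.008,0,0,0,0],[-0.32,-0.008,0,0,0,0],[-0.32,-0.008,0,0,0,0]]'
python3 -m creep '[[0,0,0,0,0,0],[0,0,0,0,0,0]]'
```

```text
clock: 6.4
position: [0.4966, 0.0425, 0.1771]
eef_rot: [-0.001, 0.71, 0.704, -0.001]
wrist_force: [0.9, -1.8, -1.8]
opening: 0.0578
gripper_force: 39.2
clock: 6.9
position: [0.4945, -0.0522, 0.1775]
eef_rot: [-0.001, 0.711, 0.703, -0.0]
wrist_force: [0.3, -0.6, -1.3]
opening: 0.0574
gripper_force: 39.2
clock: 7.1
position: [0.4952, -0.0509, 0.178]
eef_rot: [-0.0, 0.71, 0.704, -0.0]
wrist_force: [-0.5, 0.6, -2.5]
opening: 0.058
gripper_force: 39.2
```

```bash
python3 -m creep '[[-0.05,0.003,0,0,0,0],[-0.05,0.003,0.1,0,0,0],[-0.05,0.003,0.2,0,0,0],[-0.05,0.003,0.27,0,0,0],[-0.05,0.003,0.28,0,0,0]]'
python3 -m creep '[[0,0,0.025,0,0,0],[0,0,0.05,0,0,0],[0,0,0.075,0,0,0],[0,0,0.075,0,0,0]]'
```

```text
clock: 7.6
position: [0.4941, -0.0668, 0.092]
eef_rot: [-0.002, 0.71, 0.704, -0.002]
wrist_force: [-0.6, 0.3, -3.0]
opening: 0.0575
gripper_force: 39.1
clock: 8.0
position: [0.4961, -0.0671, 0.0714]
eef_rot: [-0.0, 0.71, 0.704, -0.0]
wrist_force: [-2.0, 0.2, -3.6]
opening: 0.0574
gripper_force: 39.0
```

```bash
python3 -m creep '[[0,0,0.008,0,0,0],[0.007,0,0.008,0,0,0],[0.01,0,0.008,0,0,0],[0.01,0,0.008,0,0,0]]'
python3 -m creep '[[0.005,0,0,0,0,0],[0.005,0,0,0,0,0],[0.005,0,0,0,0,0]]'
```

```text
clock: 8.4
position: [0.4962, -0.0646, 0.0696]
eef_rot: [0.0, 0.71, 0.704, -0.0]
wrist_force: [-2.5, -3.8, -3.0]
opening: 0.0574
gripper_force: 39.3
clock: 8.7
position: [0.4962, -0.0644, 0.0698]
eef_rot: [0.001, 0.71, 0.704, -0.001]
wrist_force: [-3.7, -8.4, -1.8]
opening: 0.0576
gripper_force: 39.4
```

```bash
python3 -m creep '[[0.005,0,0,0,0,0],[0.005,0,0,0,0,0],[0.005,0,0,0,0,0]]'
```

```text
clock: 9.0
position: [0.4962, -0.0643, 0.0699]
eef_rot: [0.002, 0.71, 0.704, -0.002]
wrist_force: [-4.5, -13.8, -0.4]
opening: 0.0581
gripper_force: 39.6
```

```bash
python3 -m creep '[[-0.008,0,0,0,0,0],[-0.008,0,0.005,0,0,0],[-0.008,0,0.01,0,0,0],[-0.008,0,0.01,0,0,0]]'
```

```text
clock: 9.4
position: [0.4962, -0.0646, 0.0672]
eef_rot: [0.001, 0.71, 0.704, -0.001]
wrist_force: [-4.1, -6.5, 3.6]
opening: 0.0579
gripper_force: 39.8
```

```bash
python3 -m creep '[[0,0,0,0,0,0],[0,0,0,0,0,0],[0,0,0,0,0,0],[0,0,0,0,0,0]]' 0.6
python3 -m creep '[[0,0,-0.15,0,0,0],[0,0,-0.3,0,0,0],[-0.05,0,-0.45,0,0,0],[-0.2,0,-0.5,0,0,0],[-0.3,0,-0.5,0,0,0]]'
python3 - <<'E'
from h import *
s=sense(); print(s["position"],s["eef_rot"])
im,d=get_image("wrist")
cv2.imwrite("pics/w3.png",im[:,:,::-1]); np.savez("pics/w3.npz",im=im,d=d,p=s["position"],q=s["eef_rot"])
E
```

```text
clock: 9.8
position: [0.4968, -0.0632, 0.0666]
eef_rot: [0.0, 0.71, 0.704, 0.0]
wrist_force: [0.8, 0.1, 0.4]
opening: 0.0685
gripper_force: 0.0
clock: 10.3
position: [0.4981, -0.1557, 0.2205]
eef_rot: [0.004, 0.71, 0.704, 0.002]
wrist_force: [-0.8, -0.2, 0.8]
opening: 0.0685
gripper_force: 0.0
[ 0.4980719  -0.15569365  0.22051988] [0.0043071  0.709944   0.70424311 0.0016163 ]
```

View pics/w3.png

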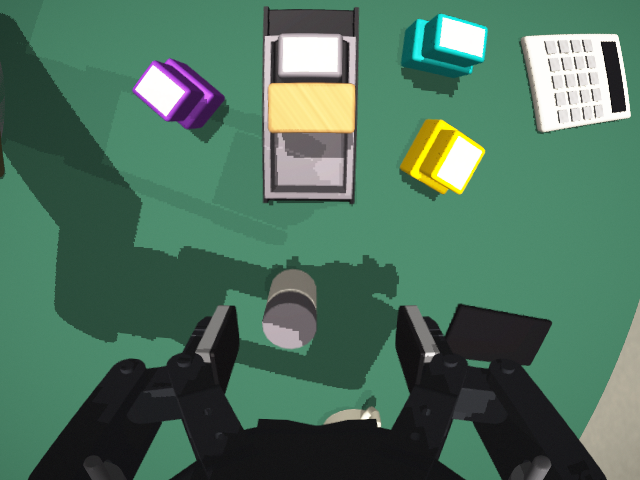

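```bash
python3 - <<'E'
from h import *
s=sense(); z=np.load("pics/w3.npz"); s["position"]=z["p"]; s["eef_rot"]=z["q"]; g=z["im"].mean(2).astype(int)
print(g[180:206,300].tolist()); print(g[126:138,311].tolist())
for n,u,v,h in [("outL",264,201,.058),("outR",355,202,.058),("c1",268,133,.115),("c2",354,131,.115),("c3",357,84,.115),("c4",269,86,.115),("s1",282,78,.108),("s2",340,75,.108),("jar",290,320,.078),("jl",263,318,.078),("jr",317,320,.078),("jbot",291,347,.078)]:
    print(n,np.round(wray(u,v,h,s)*1000,1))
E
```

```text
[179, 179, 178, 178, 165, 125, 76, 75, 76, 77, 76, 76, 119, 166, 177, 177, 176, 163, 114, 24, 27, 54, 54, 97, 100, 100]
[208, 209, 210, 199, 184, 167, 105, 120, 120, 120, 100, 99]
outL [ 455.  -139.3   58. ]
outR [ 531.9 -141.    58. ]
c1 [467.2 -80.2 115. ]
c2 [524.2 -79.5 115. ]
c3 [526.1 -47.8 115. ]
c4 [468.5 -48.6 115. ]
s1 [476.5 -42.7 108. ]
s2 [515.5 -41.  108. ]
jar [ 474.9 -242.6   78. ]
jl [ 450.7 -240.7   78. ]
jr [ 498.9 -242.8   78. ]
jbot [ 474.6 -272.2   78. ]
```

```bash
python3 -m creep '[[-0.15,-0.035,0,0,0,0],[-0.307,-0.069,0,0,0,0],[-0.307,-0.069,0.1,0,0,0],[-0.307,-0.069,0.2,0,0,0],[-0.307,-0.069,0.25,0,0,0]]' 0.75
python3 -m creep '[[0,0,0,0,0,0],[0,0,0,0,0,0]]'
```

```text
clock: 10.85
position: [0.4722, -0.2448, 0.1389]
eef_rot: [-0.002, 0.711, 0.703, -0.0]
wrist_force: [-0.6, 0.8, 0.2]
opening: 0.0744
gripper_force: 0.0
clock: 11.05
position: [0.4739, -0.2452, 0.1414]
eef_rot: [-0.0, 0.71, 0.704, 0.0]
wrist_force: [0.3, 0.1, 0.5]
opening: 0.0748
gripper_force: 0.0
```

```bash
python3 -m creep '[[-0.003,0.003,0.12,0,0,0],[-0.003,0.003,0.24,0,0,0],[-0.003,0.003,0.32,0,0,0],[-0.003,0.003,0.33,0,0,0],[-0.003,0.003,0.33,0,0,0]]'
python3 -m creep '[[0,0,0,0,0,0],[0,0,0,0,0,0],[0,0,0,0,0,0],[0,0,0,0,0,0],[0,0,0,0,0,0]]' -0.1 35
```

```text
clock: 11.55
position: [0.4754, -0.2464, 0.0431]
eef_rot: [0.0, 0.71, 0.704, 0.0]
wrist_force: [0.7, -0.4, 0.3]
opening: 0.075
gripper_force: 0.0
clock: 12.05
position: [0.4757, -0.247, 0.0443]
eef_rot: [0.002, 0.71, 0.704, 0.0]
wrist_force: [-1.6, 0.7, 6.2]
opening: 0.0492
gripper_force: 35.6
```

```bash
python3 -m creep '[[0,0,-0.05,0,0,0],[0,0,-0.2,0,0,0],[0,0,-0.3,0,0,0],[0.1,0.02,-0.3,0,0,0],[0.2,0.04,-0.3,0,0,0]]'
python3 -m creep '[[0.1,0.01,0,0,0,0],[0.2,0.02,0,0,0,0],[0.26,0.024,0,0,0,0],[0.26,0.024,0,0,0,0],[0.26,0.024,0,0,0,0]]'
python3 - <<'E'
from h import *
s=sense(); print(s["position"],s["eef_rot"])
for n in("scene","side"):
    im,d=get_image(n); np.savez(f"pics/{n}1.npz",im=im,d=d); cv2.imwrite(f"pics/{n}1.png",im[:,:,::-1])
a=cv2.resize(cv2.imread("pics/scene1.png")[150:260,240:370],None,fx=3,fy=3); b=cv2.resize(cv2.imread("pics/side1.png")[130:270,290:400],None,fx=3,fy=3)
h=max(a.shape[0],b.shape[0]); P=lambda i:cv2.copyMakeBorder(i,0,h-i.shape[0],0,0,0)
cv2.imwrite("pics/both1.png",cv2.hconcat([P(a),P(b)]))
E
```

```text
clock: 12.55
position: [0.4885, -0.1869, 0.1346]
eef_rot: [0.002, 0.711, 0.703, 0.001]
wrist_force: [-0.1, 0.0, -2.7]
opening: 0.0491
gripper_force: 37.8
clock: 13.05
position: [0.4952, -0.1084, 0.1329]
eef_rot: [0.001, 0.71, 0.704, 0.0]
wrist_force: [0.7, -1.2, -3.1]
opening: 0.049
gripper_force: 37.7
[ 0.49522822 -0.10836715  0.13287904] [5.04661141e-04 7.09933822e-01 7.04268212e-01 8.38018823e-07]
```

View pics/both1.png

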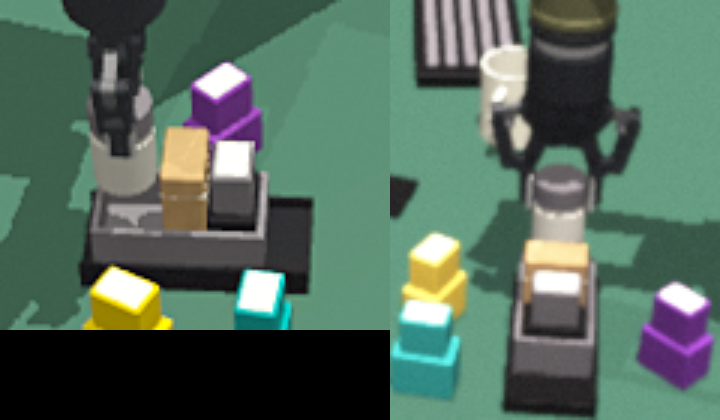

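```bash
python3 - <<'E'
from h import *
z=np.load("pics/scene1.npz"); P=cloud("scene",z["d"],camera_model("scene")); Q=P[180:240,262:345].reshape(-1,3)*1000; C=z["im"][180:240,262:345].reshape(-1,3).astype(int)
def ext(n,w): q=Q[w]; print(n,w.sum(),np.percentile(q,[1,3,50,97,99],axis=0)[:,:2].round(1).tolist())
x,y,h=Q.T
orange=(C[:,0]-C[:,2]>40)
ext("carton front",orange&(h>70)&(h<106)&(x>500)&(x<540))
ext("cartontop",orange&(h>110)&(h<120)&(x>470)&(x<520))
ext("jar",~orange&(h>91)&(h<125)&(y<-82)&(x<530)&(x>480))
ext("tray",(h>30)&(h<54)&(x>523)&(x<540)&(y>-150)&(y<20))
ext("base",(h>5)&(h<25)&(x>525)&(x<545)&(y>-175)&(y<50))
E
```

```text
carton front 159 [[516.5, -79.2], [517.6, -78.7], [522.9, -63.3], [526.4, -46.7], [527.8, -46.5]]
cartontop 212 [[470.7, -78.9], [472.0, -78.4], [496.6, -62.4], [518.6, -46.7], [519.3, -46.2]]
jar 213 [[493.4, -132.4], [497.0, -131.4], [513.8, -106.6], [519.2, -86.1], [520.0, -85.3]]
tray 423 [[523.7, -136.2], [524.1, -132.9], [527.9, -69.4], [532.6, -5.1], [535.1, -2.6]]
base 56 [[525.8, -149.6], [525.9, -148.9], [530.5, -88.9], [533.2, 19.8], [533.9, 31.7]]
```

```bash
python3 -m creep '[[0.01,0.002,0,0,0,0],[0.01,0.002,0.04,0,0,0],[0.01,0.002,0.08,0,0,0],[0.01,0.002,0.09,0,0,0],[0.01,0.002,0.09,0,0,0]]'
python3 -m creep '[[0,0,0.01,0,0,0],[0,0,0.02,0,0,0],[0,0,0.03,0,0,0],[0,0,0.03,0,0,0]]'
```

```text
clock: 13.65
position: [0.4947, -0.1053, 0.104]
eef_rot: [-0.001, 0.711, 0.704, -0.001]
wrist_force: [-0.8, 0.2, -2.2]
opening: 0.0489
gripper_force: 37.7
clock: 14.05
position: [0.4957, -0.1053, 0.0961]
eef_rot: [-0.0, 0.71, 0.704, 0.0]
wrist_force: [0.5, 0.7, -2.7]
opening: 0.0493
gripper_force: 37.6
```

```bash
python3 -m creep '[[0,0,0.01,0,0,0],[0,0,0.02,0,0,0],[0,0,0.03,0,0,0],[0,0,0.03,0,0,0]]'
python3 -m creep '[[0,0,0.01,0,0,0],[0,0,0.02,0,0,0],[0,0,0.03,0,0,0],[0,0,0.03,0,0,0]]'
```

```text
clock: 14.45
position: [0.4955, -0.1053, 0.0869]
eef_rot: [-0.0, 0.71, 0.704, -0.0]
wrist_force: [0.5, 1.6, -3.8]
opening: 0.0492
gripper_force: 37.6
clock: 14.85
position: [0.4957, -0.1054, 0.078]
eef_rot: [-0.0, 0.71, 0.704, -0.0]
wrist_force: [0.2, 1.5, -4.5]
opening: 0.049
gripper_force: 37.6
```

Sliding in freely; the last 10 mm.

```bash
python3 -m creep '[[0,0,0.01,0,0,0],[0,0,0.02,0,0,0],[0,0,0.03,0,0,0],[0,0,0.03,0,0,0]]'
python3 -m creep '[[0,0,0.004,0,0,0],[0,0,0.004,0,0,0]]'
```

```text
clock: 15.25
position: [0.4957, -0.1054, 0.069]
eef_rot: [-0.0, 0.71, 0.704, -0.0]
wrist_force: [1.0, 2.1, -4.2]
opening: 0.0488
gripper_force: 37.6
clock: 15.45
position: [0.4957, -0.1053, 0.0681]
eef_rot: [-0.0, 0.71, 0.704, 0.0]
wrist_force: [1.0, 5.0, -2.1]
opening: 0.0491
gripper_force: 37.8
```

```bash
python3 -m creep '[[0,0,0.004,0,0,0],[0,0,0.004,0,0,0]]'
python3 -m creep '[[0,0,0,0,0,0],[0,0,0,0,0,0],[0,0,0,0,0,0],[0,0,0,0,0,0]]' 0.5
python3 -m creep '[[0,0,-0.1,0,0,0],[0,0,-0.25,0,0,0],[-0.1,0,-0.4,0,0,0],[-0.25,0,-0.5,0,0,0],[-0.4,0,-0.5,0,0,0]]'
python3 -m creep '[[-0.1,0,0,0,0,0],[-0.1,0,0,0,0,0],[-0.1,0,0,0,0,0],[-0.1,0,0,0,0,0]]'
python3 - <<'E'
from h import *
s=sense()
W,_=get_image("wrist"); 
tile=[]
for n in("scene","side"):
    im,d=get_image(n); P=cloud(n,d,camera_model(n))*1000; Q=P[190:270,262:365].reshape(-1,3); x,y,h=Q.T
    for k,a,b in(("jar",-122,-90),("carton",-76,-51),("stamp",-38,-10)):
        w=(x>480)&(x<510)&(y>a)&(y<b)&(h>88)&(h<130); print(n,k,w.sum(),np.percentile(h[w],[20,50,80,95]).round(1))
        q=np.c_[x[w],y[w],np.ones(w.sum())]
    im=im[:,:,::-1]; c=im[160:260,250:360] if n=="scene" else im[190:280,310:390]; tile.append(cv2.resize(c,(380,330)))
cv2.imwrite("pics/fin.png",cv2.vconcat([cv2.hconcat(tile),cv2.resize(W[0:200,140:500,::-1],(760,270))]))
E
```

```text
clock: 15.65
position: [0.4958, -0.1053, 0.0675]
eef_rot: [-0.0, 0.71, 0.704, 0.0]
wrist_force: [-1.3, 5.2, 3.0]
opening: 0.0491
gripper_force: 38.3
clock: 16.05
position: [0.496, -0.1059, 0.0671]
eef_rot: [0.0, 0.71, 0.704, -0.0]
wrist_force: [-0.2, -0.2, -0.6]
opening: 0.0639
gripper_force: 0.0
clock: 16.55
position: [0.4971, -0.2254, 0.2218]
eef_rot: [0.004, 0.709, 0.705, 0.001]
wrist_force: [1.4, 0.3, 0.7]
opening: 0.0643
gripper_force: 0.0
clock: 16.95
position: [0.4938, -0.2527, 0.2163]
eef_rot: [-0.001, 0.71, 0.704, -0.0]
wrist_force: [0.7, 0.0, -0.1]
opening: 0.064
gripper_force: 0.0
scene jar 122 [100.6 102.2 104.1 105.8]
scene carton 97 [114.7 116.7 118.2 120. ]
scene stamp 113 [107.2 109.5 111.  112.2]
side jar 43 [ 97.6  98.8 100.  101.3]
side carton 50 [111.2 112.4 114.2 115.2]
side stamp 95 [ 97.9 105.3 107.  108.6]
```

View pics/fin.png

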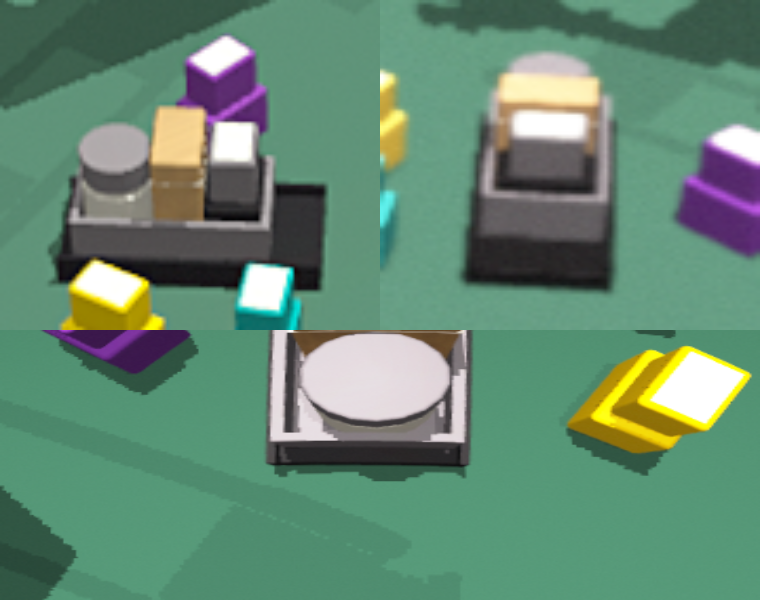

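The picture shows jar, carton and stamp upright in one row. Their top heights average about 101, 115 and 108 mm, as expected when they stand flat on the tray floor.

```bash
python3 -c "
from workcell import *
print(finish_job())"
```

```text
the job is handed in; nothing more can be done
None
```

The job is handed in: jar, carton and stamp stand upright in one row on the tray floor, with the gripper clear, after about 17 s of robot time; no verdict was reported.

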